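# Lock the swing arm with its hitch pin

## Task

Lock the swing arm onto its shaft: take the hitch pin out of the wooden block, lay it on its side in the V cradle with its tip towards the cross hole and the grip block on top, and let go of it. Then take it again from above, push it fully home through the cross hole, and swing its sprung loop up and over the shaft end until it springs down on the pin's far end. Leave the other things on the bench where they are.

Things in the scene. Friction and masses are not known exactly. Their poses are not given: they have to be found in the camera images.
- pin: Hitch pin, 0.1 kg, first standing tip down in the wooden block. Round steel shank, 12 mm diameter, along z from -50 mm (tip, tapered over 6 mm) to +50 mm. Dark grip block on its +y side: x -13 to 13, y 0 to 20, z 0 to 50 mm. Origin: on the shank's axis at the grip block's tip-side face. First z points up; laid in the cradle, -z points into the hole (stand's +y), +y up, x along the stand's x.
- pin_tip (a point): Tip of the pin's shank, 50 mm from the pin's origin along its -z.
- loop (a joint): Hinge of the pin's wire loop about an axle along x at y = 0, z = 46 mm of the pin, rad. 0 = open (pointing away from the tip, leaning 0.26 to -y), growing through +y to 3.28 = closed, cross bar on the shank near its tip. Hinge friction holds it open; past 2.2 (pin laid) a light spring and its weight throw it shut. Moving it takes under 0.02 N m. At q the cross bar is at y = 88 sin(q-0.26), z = 46 + 88 cos(q-0.26) mm.
- loop_grip (a point): Centre of the dark sleeve (9 mm diameter, 24 mm long, along the pin's x) on the loop's cross bar, 88 mm from the hinge. The loop's 5 mm wire legs run at x = -20 and +20 mm of the pin.
- stand: Pivot stand, fixed to the bench; grey base plate 74 x 150 x 12 mm (x, y, z). Origin: on the bench under the axis of its upright square steel shaft, 26 x 26 mm, top 97 mm high. A dark swing arm sits on the shaft (boss to 47 mm high) and runs out along +y to a black knob at y = 140 mm, 88 mm high.
- cradle (a point): Middle of the V cradle, on the axis of a shank lying in it: y = -60 mm, z = 80 mm of the stand, same axes. The cradle, 20 mm wide, runs along y 85 mm from just before the shaft; its edges are 1 mm below that axis. A shank in it is in line with the hole, so the pin slides along it into the hole. Lay the pin with its origin 5 to 20 mm from here towards -y (tip just before the hole).
- hole (a point): Middle of the cross hole's mouth on the shaft's cradle-side face (y = -13 mm, z = 80 mm of the stand, same axes). The hole, 14 mm diameter, runs along y through the 26 mm shaft. The pin is fully home when its origin is here and its grip block touches the shaft.
- pin_block: Wooden block 50 x 50 x 50 mm, fixed on the bench, with an upright hole of 14 mm diameter and 40 mm depth in the middle of its top, in which the pin stands. Origin: middle of its underside. Keep clear of the bench's own toggle clamp with its tall red lever, fixed farther back (about x = 0.69, y = -0.08 m).
- sanding_block: Sanding block, 58 x 91 x 34 mm, bystander.
- marker_b: Marker pen, 130 mm long, lying, bystander.
- tape_roll_b: Roll of white tape, 95 mm across, 24 mm high, bystander.
Mind the look-alikes: they are no part of the job. There is more than one size of the pin; the one meant has the size given above.

How it is judged:
By the outcome, as a careful person would: the job done as asked, in the order asked, and still so for the second after the job is handed in, with the robot touching nothing.
It also fails if it takes over 72 s, if anything falls off the work surface, if the arm or the gripper's body presses on something with over 40 N, if the wrist force passes 120 N, or if a joint passes its speed limit or range.

## Robot

A 6-joint arm with a two-finger parallel gripper is mounted at the origin on a cart in front of the work surface, level with it; the furniture and walls round the work are solid. World frame = base frame: x ahead of the robot, y to its left, z up, the work surface at z = 0. Lengths are in m, angles in rad, forces in N, time in s.
With the tool pointing down it reaches from about 0.25 to 0.775 m from the base axis. Payload 4 kg.
Tool frame: the origin (TCP) lies midway between the tips of the shut fingers; the grasp point (between the pads) lies 19 mm behind it; z points along the fingers, x is the direction in which the jaws open and shut, and the axes are right-handed (so a half turn about z gives the same grasp; the last joint's range is limited). The gripper opens to 85 mm and grips with 20 to 120 N. Pads are 22 mm wide; open, the fingers measure 114 mm over their backs; the gripper's body (76 mm by 85 mm) begins 54 mm behind the grasp point. The pads swing forward as they close: fully open they stand 13 mm farther back than shut.
Start: joints at [1.048, 0.087, 1.371, -0, 1.684, -0.103], TCP at [0.224, 0.502, 0.231] pointing down, gripper open.
Joint ranges: [-3.1, 3.1], [-0.76, 2.03], [0.27, 2.55], [-1.08, 4.22], [0.17, 2.65], [-2.57, 2.57]. Speed limits (rad/s): [2.79, 2.79, 3.14, 3.14, 3.14, 3.14].

## Interface

Orientations are given as a unit quaternion [w, x, y, z].
In Python, from cell import env, set_gripper, imaging, job gives the robot as it stands. Calls block until the motion is done:
- env.move_to(position, orientation): joint-space move of the TCP to a pose.
- env.move_l(position, velocity=0.15, attitude=None): straight line of the TCP; attitude=None keeps the orientation; velocity is the mean speed in m/s.
- env.set_joints(angles): joint-space move.
- set_gripper(opening): finger opening in m; the grip force is fixed at half the most; returns when the fingers have stopped.
- env.hold(seconds).
- env.solve_ik(position, orientation): joint angles nearest the present ones, or None.
- env.state(): the state.
- imaging.snapshot(name): name is "side" or "top" or "wrist"; returns a dict with "img" (420x560x3 uint8, red, green, blue), "intrinsics" (3x3 intrinsics, pixels), "dist_coeffs" ([k1, k2, p1, p2, k3] as OpenCV has them; the pictures are not rectified), "rvec" (rotation vector, rad) and "tvec" (3), from world to camera coordinates, as OpenCV has them; the wrist camera has in their place "hand_eye" (4x4, takes a point from camera to tool coordinates, whose origin is the TCP and whose axes are the tool frame's). Camera axes: x right, y down, z forward; pixel columns grow to the right and rows downward; lengths in m; the calibration is good to about 2 mm. A picture is of the moment at which its call begins: read the wrist's pose just before it. There is no depth.
A pose or a line that the arm cannot do raises env.IKError and nothing moves.
- job.job_done(): hands the job in, once; it reports no verdict.
The state is a dict: "time": time; "joint_pos": joint angles; "joint_vel": joint speeds; "joint_torque": joint torques, N m; "tcp_pos": TCP position; "tcp_rot": TCP orientation; "force": force on the tool from outside, world axes, zero at the start; "wrist_torque": the same for the moment, N m; "opening": finger opening in m.
Only numpy, scipy, OpenCV 4.12 (cv2) and the standard library are available. Lean on these libraries where they do the work, as an engineer would, in place of code of your own. Each camera call takes 0.05 s, during which the arm holds its last target.

## Working session

There is one attempt and no reset: what is moved stays moved. The work goes in short steps, each a Python script; the robot and the scene stay as the last script left them, time stands still between calls to the robot, and variables do not carry over. Pictures are saved under pics/ and viewed, and the job is handed in when it is done.

```bash
ls; mkdir -p pics
cat > h.py <<'E'
import numpy as np, cv2
from cell import env,set_gripper,imaging,job
from scipy.spatial.transform import Rotation as R
def snap(n,f):
    s=env.state(); d=imaging.snapshot(n); cv2.imwrite('pics/'+f+'.png',d['img'][:,:,::-1]); 
    d['tcp_pos']=s['tcp_pos'];d['tcp_rot']=s['tcp_rot']; np.save('pics/'+f+'.npy',d,allow_pickle=True); return d
def load(f): return np.load('pics/'+f+'.npy',allow_pickle=True).item()
def cam(d):
    K=np.array(d['intrinsics']);D=np.array(d['dist_coeffs'],float)
    if 'rvec' in d:
        Rm=cv2.Rodrigues(np.array(d['rvec'],float))[0];t=np.array(d['tvec'],float).ravel()
    else:
        q=d['tcp_rot'];T=np.eye(4);T[:3,:3]=R.from_quat([q[1],q[2],q[3],q[0]]).as_matrix();T[:3,3]=d['tcp_pos']
        M=np.linalg.inv(T@np.array(d['hand_eye']));Rm=M[:3,:3];t=M[:3,3]
    return K,D,Rm,t
def ray(d,uv):
    K,D,Rm,t=cam(d);p=cv2.undistortPoints(np.array([[uv]],float),K,D)[0,0]
    return -Rm.T@t, Rm.T@np.array([p[0],p[1],1.])
def onz(d,uv,z):
    o,v=ray(d,uv);return o+v*(z-o[2])/v[2]
def tri(obs):
    A=np.zeros((3,3));b=np.zeros(3)
    for d,uv in obs:
        o,v=ray(d,uv);v/=np.linalg.norm(v);P=np.eye(3)-np.outer(v,v);A+=P;b+=P@o
    x=np.linalg.solve(A,b)
    return x
def proj(d,P):
    K,D,Rm,t=cam(d);return cv2.projectPoints(np.atleast_2d(np.array(P,float)),cv2.Rodrigues(Rm)[0],t,K,D)[0][:,0]
E
python3 - <<'E'
from h import *
for n in('side','top','wrist'):
    d=snap(n,n+'0')
    if n!='wrist':print(n,ray(d,(280,210)))
print(env.state())
E
```

```text
pics
side (array([0.53842484, 0.60324678, 0.63753166]), array([-0.05293149, -0.82283819, -0.56589587]))
top (array([ 0.43509602, -0.12775194,  1.07619406]), array([ 0.08046064, -0.0165925 , -0.9967886 ]))
{'time': 0.15, 'joint_pos': array([ 1.04788977e+00,  8.78293267e-02,  1.37191194e+00, -6.93409803e-06,
        1.68361438e+00, -1.03069255e-01]), 'joint_vel': array([ 5.79901422e-05, -1.35368429e-03, -5.28900191e-03, -2.56414898e-04,
        1.09203412e-03,  8.37914663e-04]), 'joint_torque': array([ 1.66510992e-03, -3.52373815e+01, -3.13679016e+01, -1.71757843e-04,
        8.09639983e-03, -8.02248934e-06]), 'tcp_pos': array([0.22398424, 0.50190445, 0.23038146]), 'tcp_rot': array([ 4.04178428e-04,  8.38931315e-01,  5.44236595e-01, -7.83381413e-04]), 'force': array([-0.55298049,  0.47400347,  0.30546546]), 'wrist_torque': array([ 0.00990873, -0.02961453, -0.008118  ]), 'opening': 0.08548146008557239}
```

View pics/side0.png

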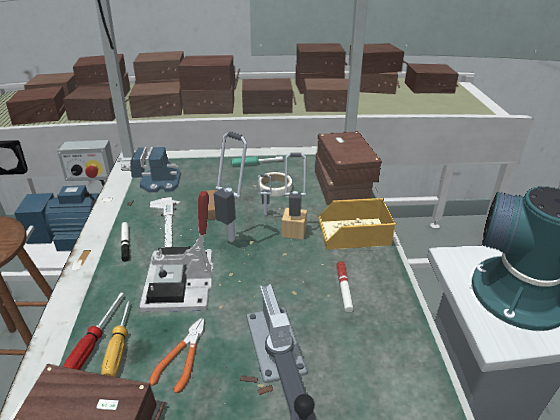

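View pics/top0.png

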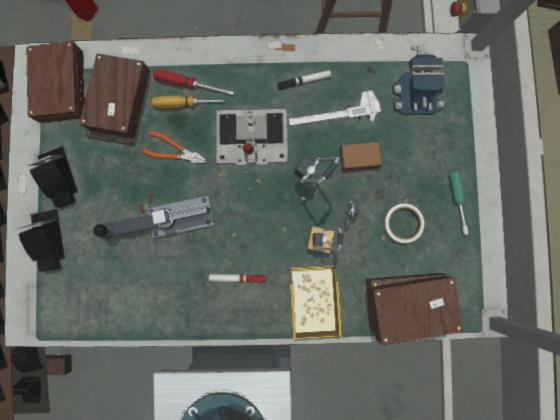

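View pics/wrist0.png

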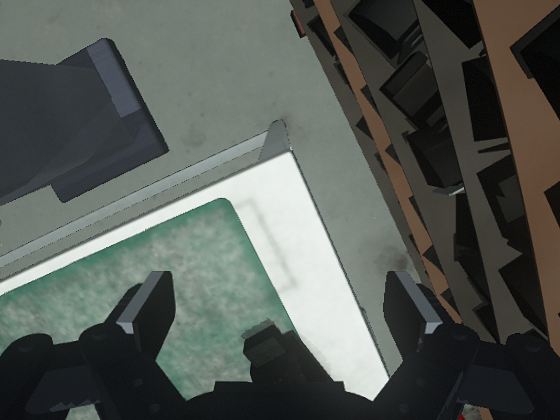

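Run:
```python
import cv2
a=cv2.imread('pics/side0.png');b=cv2.imread('pics/top0.png')
cv2.imwrite('pics/z1.png',cv2.resize(a[120:260,190:340],None,fx=5,fy=4.2,interpolation=cv2.INTER_CUBIC)[:600,:750])
cv2.imwrite('pics/z2.png',cv2.resize(b[130:270,270:400],None,fx=4.2,fy=4.2,interpolation=cv2.INTER_CUBIC))
from h import *
for uv,z in[((322,240),.05),((310,175),.05),((160,217),.097),((100,230),.088),((213,210),.012),((250,150),0.05),((361,155),.034)]: print(uv,onz(load('top0'),uv,z))
```

```text
(322, 240) [ 0.4485332  -0.23739071  0.05      ]
(310, 175) [ 0.59610121 -0.21466286  0.05      ]
(160, 217) [0.5044204  0.11474284 0.097     ]
(100, 230) [0.47923791 0.24962181 0.088     ]
(213, 210) [0.52429056 0.01105116 0.012     ]
(250, 150) [ 0.65661182 -0.07953509  0.05      ]
(361, 155) [ 0.64316773 -0.33588413  0.034     ]
```

View pics/z1.png

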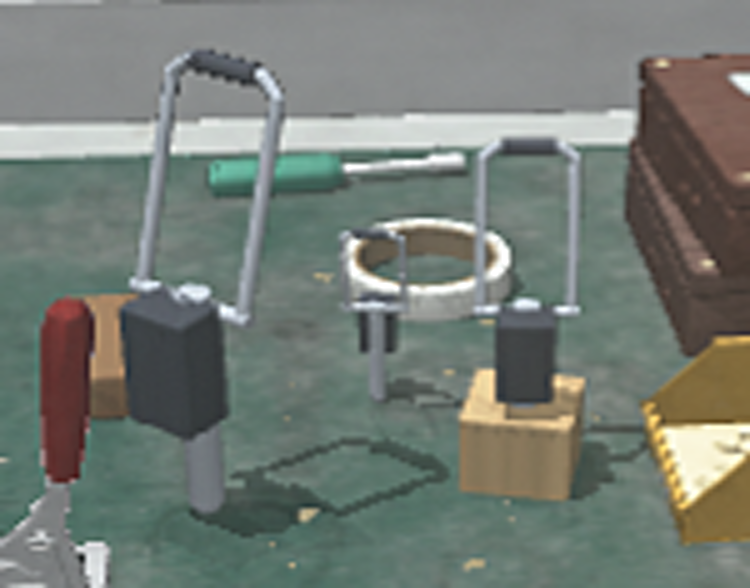

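View pics/z2.png

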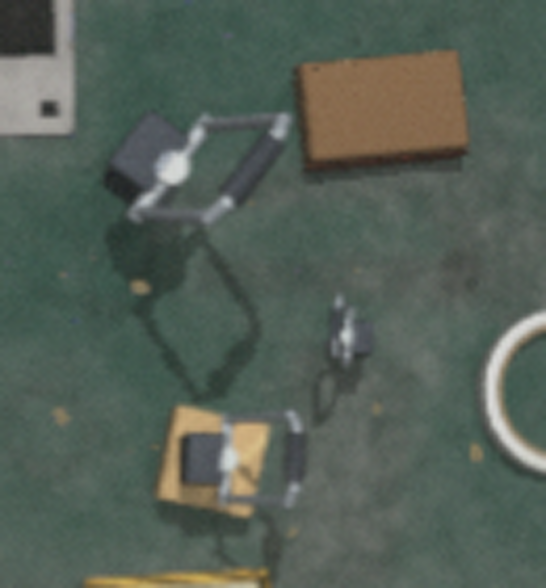

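```bash
cat >> h.py <<'E'
def q_of(M):
    q=R.from_matrix(M).as_quat();return np.array([q[3],q[0],q[1],q[2]])
def tool(z,x):
    z=np.array(z,float);z/=np.linalg.norm(z);x=np.array(x,float);x=x-z*(x@z);x/=np.linalg.norm(x)
    return q_of(np.c_[x,np.cross(z,x),z])
E
python3 - <<'E'
from h import *
print(np.round(load('wrist0')['hand_eye'],3), load('wrist0')['intrinsics'][0])
# IK probes
import itertools
P=np.array([.448,-.237,.08]);
for a in (0,20,30,40):
  a_=np.radians(a)
  for s in(1,-1):
    q=tool([0,-np.cos(a_),-np.sin(a_)],[s,0,0]); print('std',a,s,env.solve_ik(P+[0,-.01,0],q))
S=np.array([.504,.115,0]);th=.19;sx=np.array([np.cos(th),np.sin(th),0]);sy=np.array([-np.sin(th),np.cos(th),0])
for s in(1,-1):
  for a in (0,20,30): print('lay',s,a,env.solve_ik(S+sy*-.085+[0,0,.09],tool(sy*np.sin(np.radians(a))+[0,0,-np.cos(np.radians(a))],s*sx)))
  for a in(90,70,45,0,-20): print('loop',s,a,env.solve_ik(S+sy*-.14+[0,0,.06 if a>40 else .16],tool(sy*np.sin(np.radians(a))+[0,0,-np.cos(np.radians(a))],s*sx)))
E
```

```text
[[ 1.     0.001 -0.001 -0.001]
 [-0.001  0.955  0.297 -0.076]
 [ 0.001 -0.297  0.955 -0.143]
 [ 0.     0.     0.     1.   ]] [365.24712542   0.         278.8560779 ]
std 0 1 None
std 0 -1 None
std 20 1 None
std 20 -1 None
std 30 1 None
std 30 -1 None
std 40 1 [-0.12263387  0.09012168  1.93790612 -0.95726296  1.19409991  0.29193825]
std 40 -1 None
lay 1 0 [-4.82967863e-02  9.53254317e-02  1.64748153e+00 -4.44089210e-16
  1.39878569e+00 -2.38296786e-01]
lay 1 20 [-0.24612623  0.1671529   1.60820743  0.31559758  1.52135439 -0.47655157]
lay 1 30 [-0.32855275  0.2290428   1.58602928  0.44945814  1.60180488 -0.56766594]
loop 1 90 [-0.60624619  0.87024197  1.34879398  1.01795025  2.17699808 -0.82521427]
loop 1 70 [-0.58572368  0.67618494  1.40419859  0.82513955  1.9905751  -0.81967256]
loop 1 45 [-0.49863894  0.43677118  1.49279756  0.58748636  1.74412587 -0.74668029]
loop 1 0 [-1.49166761e-01  6.98779634e-02  1.53103474e+00 -4.44089210e-16
  1.54067995e+00 -3.39166761e-01]
loop 1 -20 [ 0.05864377  0.04956441  1.59209791 -0.34818317  1.45934425 -0.09933213]
lay -1 0 None
lay -1 20 None
lay -1 30 None
loop -1 90 [-0.60624619  0.87024197  1.34879398  1.01795025  2.17699808  2.31637838]
loop -1 70 [-0.58572368  0.67618494  1.40419859  0.82513955  1.9905751   2.32192009]
loop -1 45 [-0.49863894  0.43677118  1.49279756  0.58748636  1.74412587  2.39491236]
loop -1 0 None
loop -1 -20 None
```

Run:
```python
from h import *
dn=tool([0,0,-1],[1,0,0])
env.move_to([.5,.04,.25],dn); snap('wrist','w1')
env.move_to([.45,.04,.25],dn); snap('wrist','w2')
env.move_to([.45,-.18,.33],dn); snap('wrist','w3')
env.move_to([.38,-.18,.30],dn); snap('wrist','w4')
print(env.state()['time'])
```

```text
3.9417
```

View pics/w1.png

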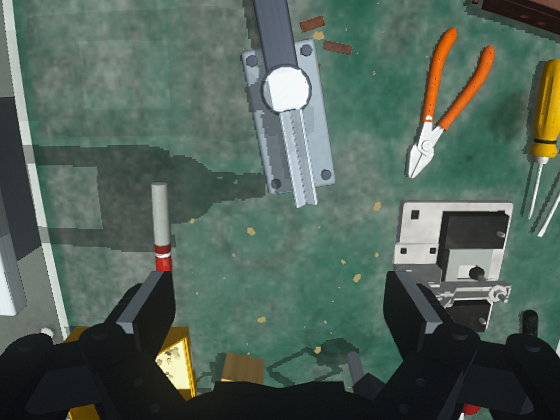

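View pics/w2.png

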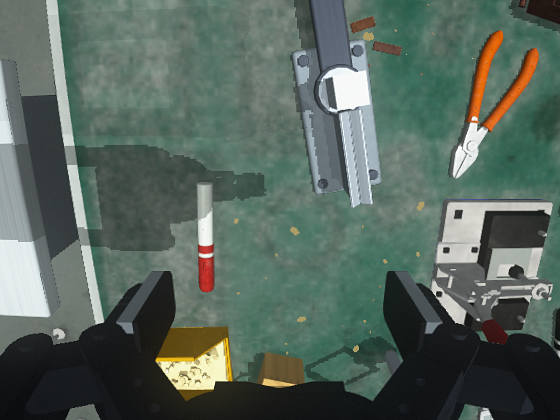

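View pics/w3.png

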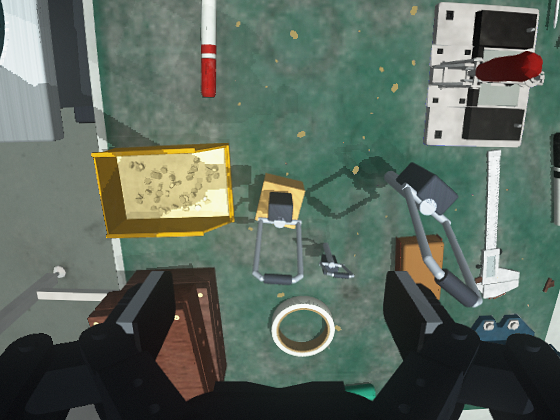

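View pics/w4.png

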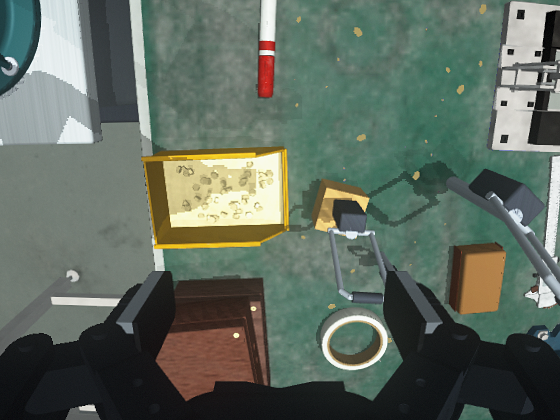

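Run:
```python
import cv2,numpy as np
def z(f,y0,x0,h,w,k):
    a=cv2.imread(f'pics/{f}.png')[y0:y0+h,x0:x0+w];return cv2.resize(a,None,fx=k,fy=k,interpolation=cv2.INTER_CUBIC)
def grid(im,y0,x0,k):
    for x in range(0,im.shape[1]//k,10): cv2.putText(im,str(x0+x),(x*k,10),0,.33,(0,0,255),1); cv2.line(im,(x*k,12),(x*k,im.shape[0]),(0,0,255) if 0 else (80,80,200),1) if x%20==0 else 0
    for y in range(0,im.shape[0]//k,20): cv2.putText(im,str(y0+y),(0,y*k),0,.33,(0,0,255),1); cv2.line(im,(0,y*k),(im.shape[1],y*k),(80,80,200),1)
    return im
A=np.hstack([grid(z('w1',30,235,190,105,3),30,235,3),grid(z('w2',30,285,190,105,3),30,285,3)]);cv2.imwrite('pics/z3.png',A)
B=np.hstack([grid(z('w3',165,240,130,90,4),165,240,4),grid(z('w4',175,305,130,90,4),175,305,4)]);cv2.imwrite('pics/z4.png',B)
```

```text
(no output)
```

View pics/z3.png

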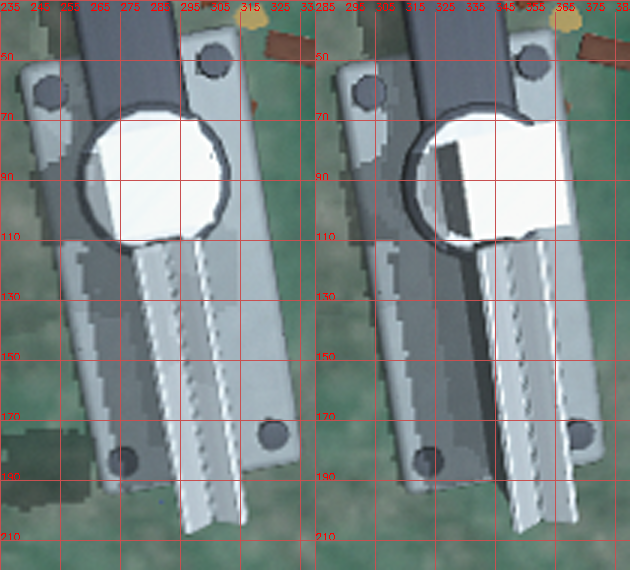

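View pics/z4.png

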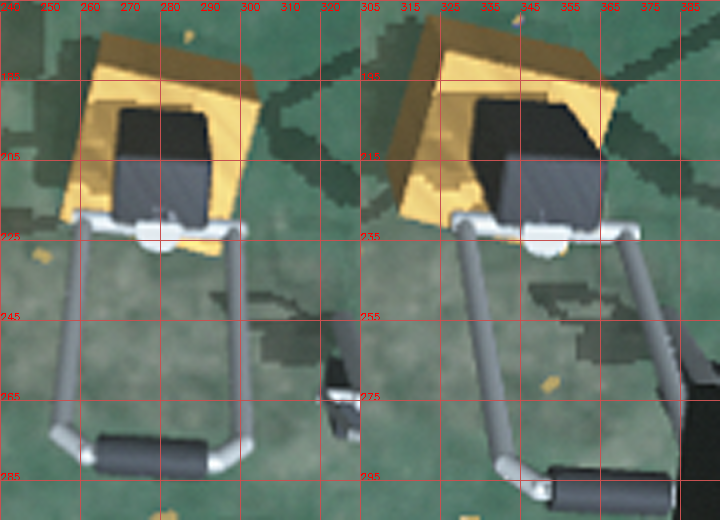

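Run:
```python
from h import *
w1,w2,w3,w4,t0,s0=[load(x) for x in('w1','w2','w3','w4','top0','side0')]
np.set_printoptions(precision=4,suppress=True)
print('cradle end',tri([(w1,(307,205)),(w2,(361.5,205))]))
for w,pts in((w1,[(281,115),(298,207),(301,110),(316.5,203)]),(w2,[(339,113),(353,207),(360,110),(371,203)])):
    p=np.array([onz(w,u,.079) for u in pts]);print(p[:,:2].tolist()); 
    for i in(0,2): v=p[i]-p[i+1];print('yaw',np.arctan2(-v[0],v[1]))
for w,pts in((w1,[(252,60),(306,50),(276,184),(326,174)]),(w2,[(308,60),(357.5,50),(323,184),(373.5,174)])):
    p=np.array([onz(w,u,.014) for u in pts])[:,:2];print('bolts',p.tolist(),p.mean(0))
    for i in(0,1): v=p[i]-p[i+2];print('yaw',np.arctan2(-v[0],v[1]))
print('shaft',onz(w2,(352,90),.097),)
print('shank top',tri([(w3,(280,224)),(w4,(351.5,235.5))]),onz(w3,(280,224),.11),onz(w4,(351.5,235.5),.11))
for w,a,b in((w3,(259,220),(301,223)),(w4,(329,230),(374.5,234))):
    A=onz(w,a,.106);B=onz(w,b,.106);print('axle',(A+B)/2,np.linalg.norm(A-B),np.arctan2(*(B-A)[1::-1]))
print('sleeve',tri([(w3,(278,279)),(w4,(368,297))]))
for w,cs in((w3,[(265,181),(303,190),(256,219)]),(w4,[(326,187),(369,198),(315,229)])):print('block',[onz(w,c,.05)[:2].tolist() for c in cs])
```

```text
cradle end [0.525  0.0181 0.074 ]
[[0.5008712132042223, 0.09859894132680863], [0.5165038315152459, 0.0177804562249141], [0.517570225269679, 0.10276968388522544], [0.5330513314579104, 0.021591851384036104]]
yaw 0.191069136969911
yaw 0.18844333643474112
[[0.4994156284963683, 0.10039456597489257], [0.5161597811120714, 0.01760868595545939], [0.5170435487909073, 0.1030633179515448], [0.5323109293023119, 0.021436309566885248]]
yaw 0.1995663028285576
yaw 0.18490193605569696
bolts [[0.47260404361016156, 0.14786321316780004], [0.5252204354762972, 0.15729765459822698], [0.4961249491401665, 0.02295954778267742], [0.5490509835618553, 0.034034501842924864]] [0.5108 0.0905]
yaw 0.18613261661187533
yaw 0.19097459676361012
bolts [[0.47729596689479564, 0.1478953168819863], [0.5255324124974778, 0.1578687073834227], [0.49626614479977177, 0.022842001315428198], [0.5498424380272776, 0.03404504441353538]] [0.5122 0.0907]
yaw 0.15054891786757518
yaw 0.19386210364929218
shaft [0.5059 0.1191 0.097 ]
shank top [ 0.4506 -0.237   0.1086] [ 0.4507 -0.2362  0.11  ] [ 0.4503 -0.2367  0.11  ]
axle [ 0.4507 -0.2348  0.106 ] 0.04479253838842151 -0.07319514003057832
axle [ 0.4513 -0.2346  0.106 ] 0.04580377666814082 -0.09240976911199204
sleeve [ 0.449  -0.2556  0.1929]
block [[0.4328444250182006, -0.20397890292770932], [0.4781014460341888, -0.21489227594829868], [0.4213738415318758, -0.2516863441709567]]
block [[0.43113392964691605, -0.20310889488641698], [0.48009146294221916, -0.2156137394314196], [0.42052175527778896, -0.25285020319466556]]
```

```bash
cat >> h.py <<'E'
th=.189;S=np.array([.5056,.1197,0]);sx=np.array([np.cos(th),np.sin(th),0]);sy=np.array([-np.sin(th),np.cos(th),0]);ez=np.array([0,0,1.])
def W(x,y,z): return S+x*sx+y*sy+z*ez
PO=np.array([.4506,-.2363,.060]);pth=-.08
Rp0=R.from_euler('z',pth).as_matrix()
Rp1=np.c_[sx,ez,-sy]
def grasp(Rp,o,al,g=(0,.009,.022)):
    a=np.radians(al);Z=Rp@np.array([0,-np.cos(a),-np.sin(a)]);X=Rp[:,0]
    return o+Rp@np.array(g)+.019*Z, tool(Z,X), Z
E
python3 - <<'E'
from h import *
np.set_printoptions(precision=3,suppress=True)
for al in(32,36,40,45):
  p,q,Z=grasp(Rp0,PO,al)
  print(al,[env.solve_ik(x,q) for x in(p-.1*Z+[0,0,.05],p-.1*Z,p,p+[0,0,.07],p+[0,0,.12])])
  p,q,Z=grasp(Rp1,W(0,-.072,.08),al)
  print(al,p,[env.solve_ik(x,q) for x in(p,p+[0,0,.06],p+[0,0,.12])])
E
```

```text
32 [array([ 0.122,  0.103,  1.786, -0.981,  1.566,  0.375]), array([ 0.122,  0.17 ,  1.827, -0.984,  1.507,  0.464]), array([-0.054,  0.216,  1.905, -1.071,  1.31 ,  0.49 ]), array([-0.054,  0.105,  1.861, -1.04 ,  1.386,  0.352]), array([-0.054,  0.041,  1.815, -1.025,  1.443,  0.257])]
32 [0.521 0.037 0.073] [array([-0.333,  0.26 ,  1.598,  0.477,  1.584, -0.589]), array([-0.333,  0.204,  1.537,  0.481,  1.688, -0.535]), array([-0.333,  0.163,  1.462,  0.49 ,  1.791, -0.48 ])]
36 [array([ 0.09 ,  0.066,  1.774, -0.923,  1.546,  0.317]), array([ 0.09 ,  0.127,  1.82 , -0.928,  1.482,  0.402]), array([-0.079,  0.182,  1.9  , -1.006,  1.279,  0.426]), array([-0.079,  0.077,  1.849, -0.973,  1.365,  0.292]), array([-0.079,  0.018,  1.8  , -0.957,  1.427,  0.201])]
36 [0.521 0.038 0.074] [array([-0.36 ,  0.288,  1.589,  0.526,  1.619, -0.619]), array([-0.36 ,  0.23 ,  1.532,  0.532,  1.719, -0.56 ]), array([-0.36 ,  0.186,  1.459,  0.544,  1.819, -0.5  ])]
40 [array([ 0.054,  0.033,  1.761, -0.863,  1.529,  0.256]), array([ 0.054,  0.088,  1.812, -0.869,  1.46 ,  0.338]), array([-0.108,  0.152,  1.893, -0.938,  1.253,  0.359]), array([-0.108,  0.053,  1.837, -0.903,  1.347,  0.231]), array([-0.108, -0.002,  1.784, -0.887,  1.415,  0.145])]
40 [0.521 0.039 0.074] [array([-0.385,  0.318,  1.58 ,  0.573,  1.655, -0.646]), array([-0.385,  0.257,  1.526,  0.581,  1.752, -0.583]), array([-0.385,  0.21 ,  1.457,  0.596,  1.848, -0.517])]
45 [array([ 0.004, -0.003,  1.742, -0.784,  1.512,  0.178]), array([ 0.004,  0.046,  1.799, -0.791,  1.436,  0.254]), array([-0.146,  0.119,  1.883, -0.847,  1.226,  0.272]), array([-0.146,  0.027,  1.82 , -0.813,  1.331,  0.153]), array([-0.146, -0.023,  1.763, -0.797,  1.405,  0.074])]
45 [0.521 0.041 0.076] [array([-0.413,  0.357,  1.568,  0.629,  1.701, -0.677]), array([-0.413,  0.293,  1.52 ,  0.64 ,  1.792, -0.608]), array([-0.413,  0.242,  1.456,  0.659,  1.883, -0.537])]
```

```bash
python3 - <<'E'
from h import *
np.set_printoptions(precision=4,suppress=True)
p,q,Z=grasp(Rp0,PO,38)
set_gripper(.05)
env.move_to(p-.1*Z+[0,0,.04],q)
env.move_l(p-.06*Z,.15)
snap('wrist','w5');snap('side','s5')
env.move_l(p,.1); print(env.state()['force'])
set_gripper(0.0); s=env.state();print(s['opening'],s['force'],s['time'])
snap('side','s6')
E
python3 -c "
import cv2,numpy as np
a=cv2.imread('pics/s6.png')[120:260,190:340];cv2.imwrite('pics/z6.png',cv2.resize(a,None,fx=4,fy=4,interpolation=2))"
```

```text
[ 0.6604  0.1813 -0.442 ]
0.02541564955440448 [-0.217   1.336   2.5399] 7.0583
```

View pics/z6.png

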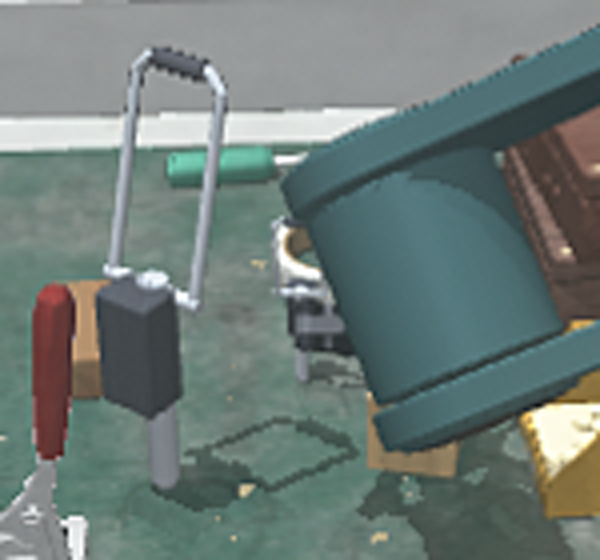

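View pics/w5.png

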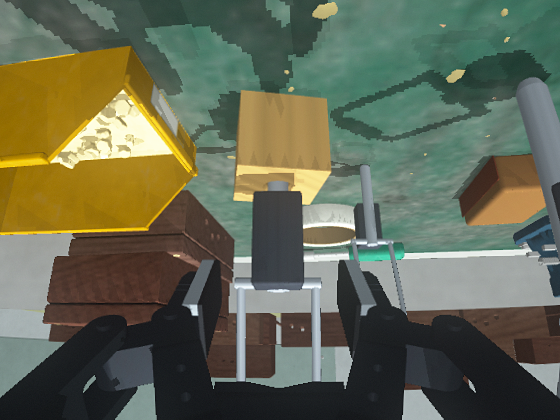

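```bash
python3 - <<'E'
from h import *
np.set_printoptions(precision=4,suppress=True)
p,q,Z=grasp(Rp0,PO,38)
env.move_l(p+[0,0,.10],.12)
s=env.state();print(s['opening'],s['force'],s['time'])
snap('wrist','w7');snap('side','s7');snap('top','t7')
E
python3 -c "
import cv2,numpy as np
a=cv2.imread('pics/s7.png')[60:260,190:390];b=cv2.imread('pics/w7.png')[60:360,150:420]
cv2.imwrite('pics/z7.png',np.hstack([cv2.resize(a,(400,400),interpolation=2),cv2.resize(b,(360,400))]))"
```

```text
0.02512500954803233 [-0.5555 -0.4148 -1.9818] 8.0917
```

View pics/z7.png

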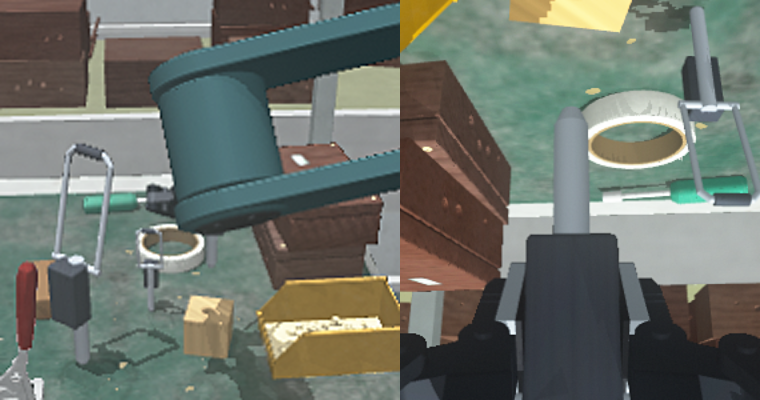

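Run:
```python
from h import *
np.set_printoptions(precision=3,suppress=True)
d=load('w7')
o=PO+[0,0,.1]
for l in [(0,0,-.05),(-.013,.02,0),(.013,.02,0),(0,-.006,-.02),(0,.006,-.02),(0,.006,0)]: print(l,proj(d,o+Rp0@np.array(l)))
import cv2
b=cv2.imread('pics/w7.png')[130:250,220:340];cv2.imwrite('pics/z8.png',cv2.resize(b,None,fx=5,fy=5,interpolation=2))
```

```text
(0, 0, -0.05) [[281.049 148.718]]
(-0.013, 0.02, 0) [[246.69  238.873]]
(0.013, 0.02, 0) [[315.753 239.107]]
(0, -0.006, -0.02) [[280.888 212.264]]
(0, 0.006, -0.02) [[281.055 202.878]]
(0, 0.006, 0) [[280.991 248.122]]
```

View pics/z8.png

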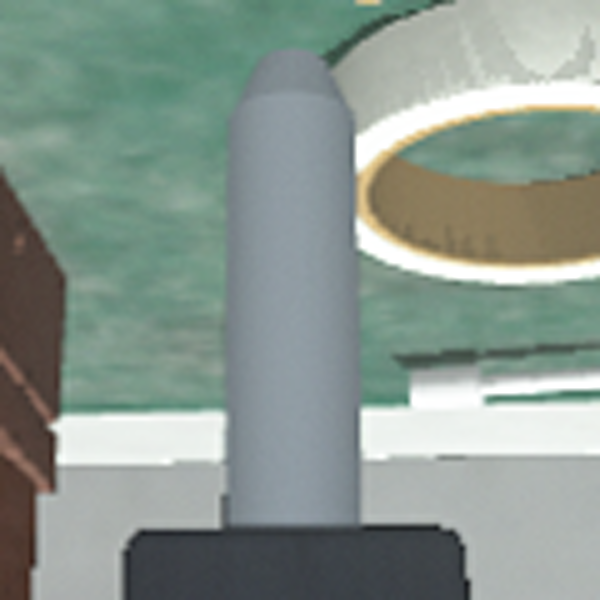

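```bash
python3 - <<'E'
from h import *
np.set_printoptions(precision=4,suppress=True)
p,q,Z=grasp(Rp1,W(0,-.072,.08),38)
env.move_to(p+[0,0,.10],q)
env.move_l(p+[0,0,.02],.12)
s=env.state();print(s['opening'],s['force'],s['time'])
snap('wrist','w9');snap('side','s9');snap('top','t9')
E
python3 -c "
import cv2,numpy as np
a=cv2.imread('pics/s9.png')[220:420,190:390];b=cv2.imread('pics/w9.png')[60:360,150:420]
cv2.imwrite('pics/z9.png',np.hstack([cv2.resize(a,(400,400),interpolation=2),cv2.resize(b,(360,400))]))"
```

```text
0.02540616919862483 [-0.8332  0.5182 -1.4075] 10.4
```

View pics/z9.png

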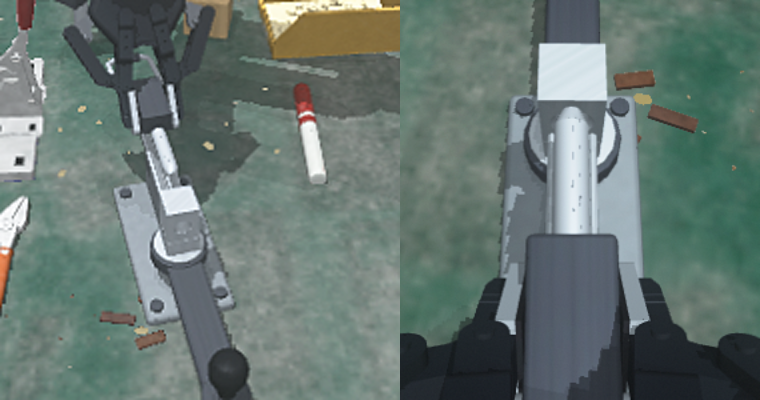

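Run:
```python
from h import *
np.set_printoptions(precision=3,suppress=True)
d=load('w9')
for n,l in [('tip',(0,-.022,.1)),('hole',(0,-.013,.08)),('crad end',(0,-.1025,.079)),('cr L near',(-.010,-.0175,.079)),('cr R near',(.010,-.0175,.079)),('grip L',(-.013,-.072,.12)),('grip R',(.013,-.072,.12)),('topL',(-.013,-.013,.097)),('topR',(.013,-.013,.097))]: print(n,proj(d,W(*l)))
b=cv2.imread('pics/w9.png')[90:270,200:380];cv2.imwrite('pics/z10.png',cv2.resize(b,None,fx=3.3,fy=3.3,interpolation=2))
```

```text
tip [[279.545 146.496]]
hole [[279.498 150.562]]
crad end [[279.409 323.671]]
cr L near [[260.93  158.816]]
cr R near [[298.055 158.846]]
grip L [[245.428 235.184]]
grip R [[313.723 235.245]]
topL [[253.435 133.739]]
topR [[305.651 133.781]]
```

View pics/z10.png

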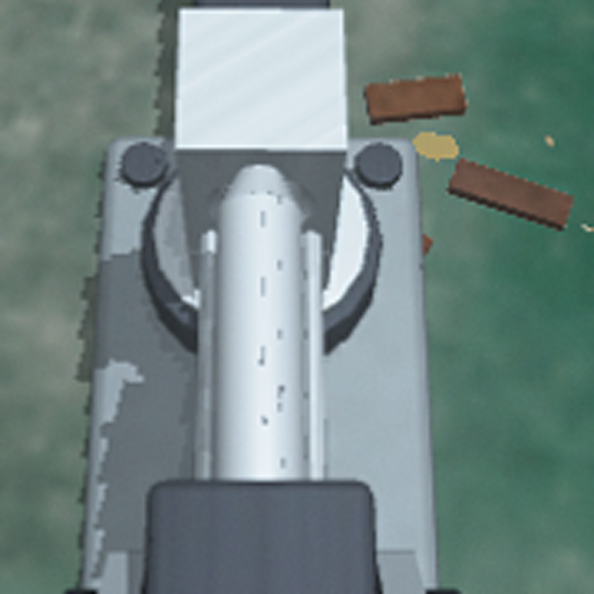

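```bash
python3 - <<'E'
from h import *
np.set_printoptions(precision=4,suppress=True)
p,q,Z=grasp(Rp1,W(0,-.072,.08),38)
for dz in(.006,.003,.0015,.0005,-.0005,-.0015):
    env.move_l(p+[0,0,dz],.04); f=env.state()['force']; print(dz,f)
    if f[2]>3: break
set_gripper(.045)
env.move_l(env.state()['tcp_pos']-.07*Z,.12)
s=env.state();print(s['opening'],s['force'],s['time'])
snap('wrist','w11');snap('side','s11');snap('top','t11')
E
python3 -c "
import cv2,numpy as np
a=cv2.imread('pics/s11.png')[220:420,190:390];b=cv2.imread('pics/w11.png')[60:360,150:420]
cv2.imwrite('pics/z11.png',np.hstack([cv2.resize(a,(400,400),interpolation=2),cv2.resize(b,(360,400))]))"
```

```text
0.006 [ 0.2418 -0.1278 -1.8323]
0.003 [-0.0361  0.5967 -1.193 ]
0.0015 [-0.2267  0.4654 -1.6442]
0.0005 [-0.5039  0.0777 -1.1432]
-0.0005 [ 0.2587  0.0268 -1.2884]
-0.0015 [ 0.7887 -0.3178 -1.5604]
0.04445349072614945 [-1.2034  0.6004 -0.0945] 13.3583
```

View pics/z11.png

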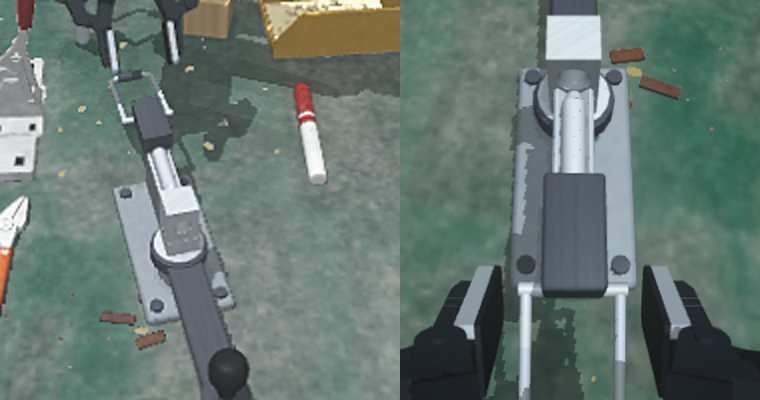

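View pics/w11.png

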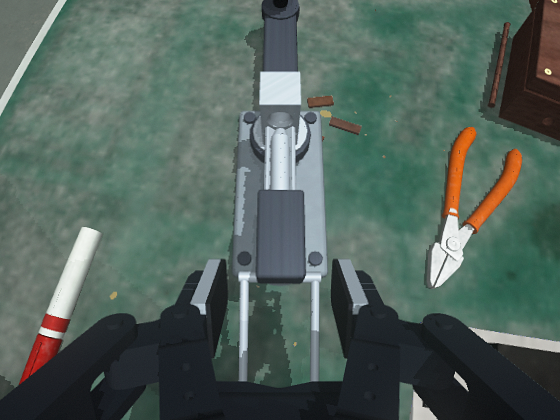

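Run:
```python
from h import *
np.set_printoptions(precision=4,suppress=True)
d=load('w11')
for uv in((281,190),(281,281)):
    v=onz(d,uv,.1)-S;print('stand',v@sx,v@sy)
oy=(onz(d,(281,190),.1)-S)@sy
Q=tool(-ez,sx); z=.070
set_gripper(.05)
env.move_to(W(0,oy-.022,.17),Q)
env.move_l(W(0,oy-.022,z),.1)
print(env.state()['force'],env.state()['time'])
set_gripper(0); s=env.state();print(s['opening'],s['force'])
snap('wrist','w12');snap('side','s12')
```

```text
stand 0.0001791804558138033 -0.07338749381867513
stand 0.000129276947676827 -0.12367676637769773
[ 0.3537 -0.739   0.001 ] 15.4583
0.025236518542162283 [-0.2071  0.1931  3.6051]
```

View pics/w12.png

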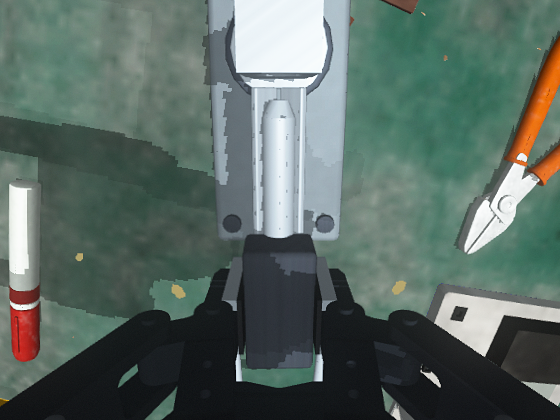

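Run:
```python
from h import *
np.set_printoptions(precision=3,suppress=True)
oy=-.0734
for o in(-.055,-.045,-.035,-.025,-.018,-.015,-.014,-.013,-.012,-.011,-.010,-.009):
    env.move_l(W(0,o-.022,.070),.06 if o<-.02 else .03); f=env.state()['force'];print(o,f@sx,f@sy,f[2])
    if abs(f@sy)>12 or np.linalg.norm(f)>25: break
snap('wrist','w13');snap('side','s13');print(env.state()['time'])
```

```text
-0.055 -1.051211142046054 -2.4255128028599895 4.894911390385912
-0.045 -1.1270570421005637 -2.610948436106827 6.106553314100861
-0.035 -0.8261734047112633 -3.5492389696031816 4.959503476246769
-0.025 -1.5787200692440395 -2.442356956853952 6.216458161357667
-0.018 -1.2026937458698435 -4.256078544814167 5.348635157076063
-0.015 -1.6741712799503636 -5.060567110702094 4.765634480584268
-0.014 -1.2709756120719011 -5.354122673926233 4.989179128981353
-0.013 -0.39249034652086906 -5.376722465487371 5.502766979123378
-0.012 -1.1383721073711768 -7.524885410085171 4.488514548771803
-0.011 -1.2153630166763068 -10.923391331194507 4.887980201412172
-0.01 -2.274894970654272 -13.23039653283355 4.88584527671127
19.2833
```

View pics/w13.png

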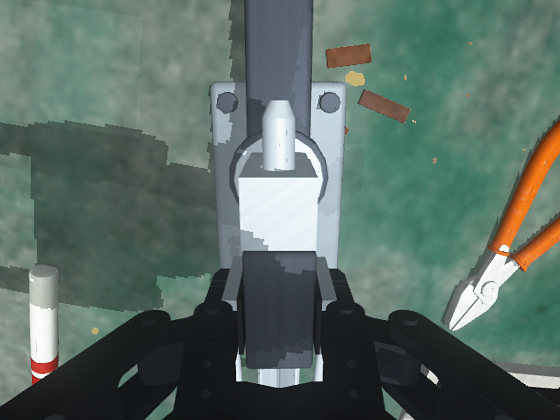

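View pics/s13.png

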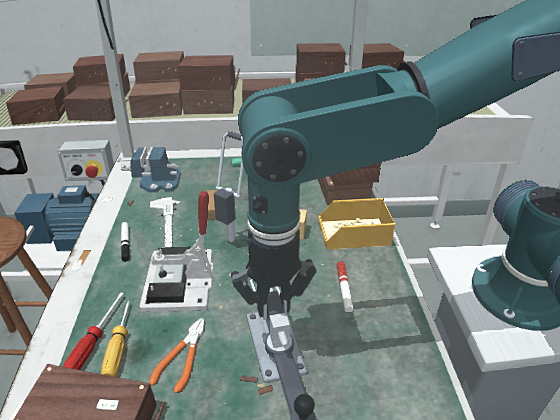

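Run:
```python
from h import *
np.set_printoptions(precision=3,suppress=True)
d=load('w13');print(proj(d,[W(0,.037,.08),W(0,-.013,.097),W(0,.013,.097),W(0,.013,.086),W(0,-.013,.1)]))
for o in(-.009,-.008,-.007,-.006):
    env.move_l(W(0,o-.022,.070),.03); f=env.state()['force'];print(o,f@sx,f@sy,f[2],(env.state()['tcp_pos']-S)@sy)
    if abs(f@sy)>22 or np.linalg.norm(f)>30: break
snap('wrist','w14')
d=load('w14');print(proj(d,[W(0,.037,.08),W(0,-.013,.097),W(0,.013,.097),W(0,-.013,.1)]))
b=cv2.imread('pics/w14.png')[80:280,200:360];cv2.imwrite('pics/z14.png',cv2.resize(b,None,fx=3,fy=3,interpolation=2))
```

```text
[[278.603  97.953]
 [278.637 248.836]
 [278.608 175.566]
 [278.621 168.473]
 [278.634 252.536]]
-0.009 -2.0502692903761957 -15.923335292169018 4.07937981767896 -0.037147439925881626
-0.008 -0.9696126431109473 -18.814534687672246 5.333825262738331 -0.037144935151033905
-0.007 -1.413650796158393 -20.07750295874207 5.086598075724687 -0.03717342288108226
-0.006 -1.9306170128268358 -23.264953654617216 3.4437164038598342 -0.03720295572236296
[[278.373  98.001]
 [278.545 249.259]
 [278.428 176.167]
 [278.538 253.032]]
```

View pics/z14.png

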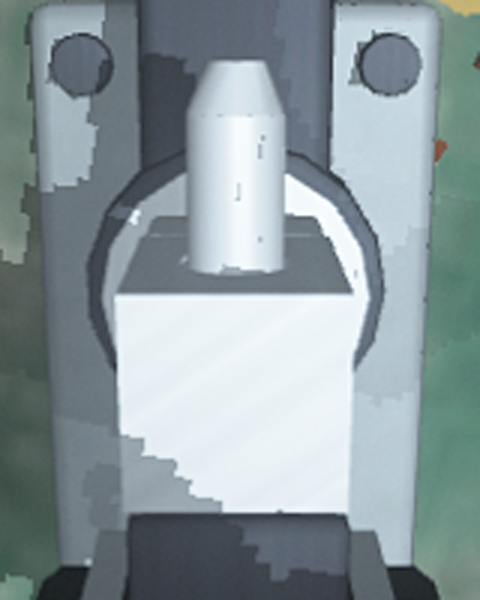

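Run:
```python
from h import *
np.set_printoptions(precision=3,suppress=True)
env.move_l(W(0,-.0365,.070),.05); f=env.state()['force'];print(f@sy,f)
set_gripper(.045)
env.move_l(W(0,-.036,.2),.15)
env.move_to(W(0,-.09,.26),tool(-ez,sx))
d=snap('wrist','w15');snap('top','t15');snap('side','s15');print(env.state()['time'])
q=-.26;print(proj(d,[W(0,.037,.08),W(0,-.063,.1),W(0,-.013,.1),W(0,-.059-.088*np.cos(q),.08+.088*np.sin(q)),W(.02,-.059,.08)]))
b=cv2.imread('pics/s15.png')[220:420,190:390];cv2.imwrite('pics/z15.png',cv2.resize(b,None,fx=3,fy=3,interpolation=2))
```

```text
-1.4390826161997816 [-0.671 -1.594  5.441]
22.5583
[[279.628  28.103]
 [279.65  153.013]
 [279.652  90.677]
 [279.602 226.495]
 [302.326 144.925]]
```

View pics/z15.png

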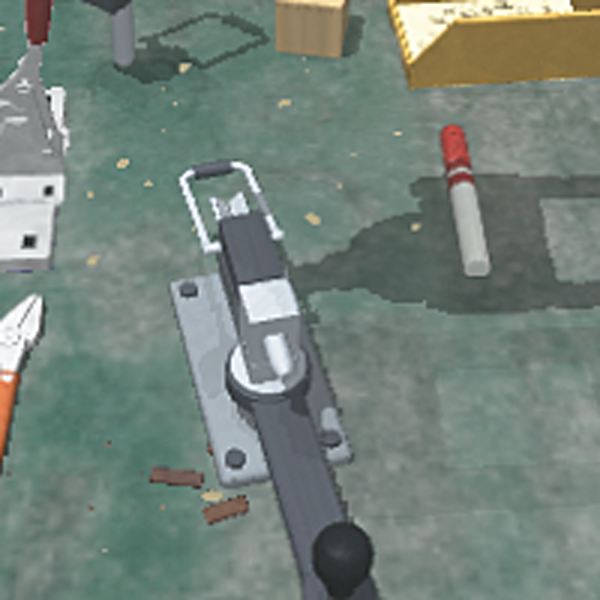

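View pics/w15.png

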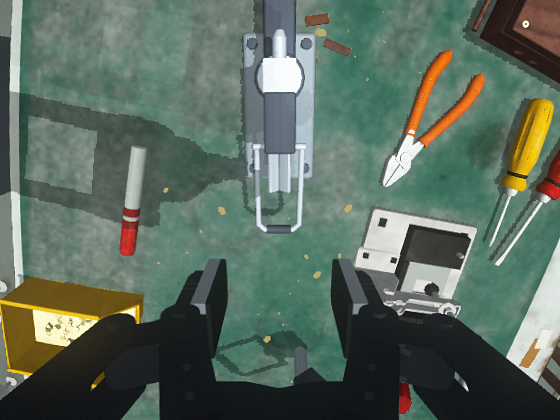

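```bash
cat >> h.py <<'E'
def lp(thp,al,be,d=.012,R_=.088,sgn=1,off=0):
    # bar at angle thp from open side; TCP d beyond bar
    a=np.radians(al);b=np.radians(be)
    Zp=sy*np.sin(a)-ez*np.cos(a);n=sy*np.cos(a)+ez*np.sin(a)
    Z=Zp*np.cos(b)+sx*np.sin(b)
    bar=W(0,-.059-R_*np.cos(thp),.08+R_*np.sin(thp))
    return bar+Z*d+n*off,tool(Z,sgn*n),Z,n
E
python3 - <<'E'
from h import *
np.set_printoptions(precision=3,suppress=True)
w,t,s=load('w15'),load('t15'),load('s15')
P=tri([(w,(280,229)),(s,(260.7,276))]);v=P-S;print('bar',v@sx,v@sy,v[2])
print('bigpin base',onz(load('w3'),(388,178),0), 'cap',tri([(load('w3'),(428,206)),(load('w4'),(515,216))]))
for sg in(1,-1):
 for be in(0,20):
  for thp,al in((-.26,45),(0.2,40),(.7,25),(1.2,5),(1.6,0),(2.0,0)):
    p,q,Z,n=lp(thp,al,be*(1 if al>20 else .3),sgn=sg); print(sg,be,thp,env.solve_ik(p,q))
E
```

```text
bar 0.00042472049140275417 -0.14690544638876588 0.056964665982969315
bigpin base [ 0.594 -0.211  0.   ] cap [ 0.593 -0.206  0.141]
1 0 -0.26 [-0.486  0.444  1.508  0.592  1.718 -2.319]
1 0 0.2 [-0.461  0.358  1.496  0.545  1.732 -2.256]
1 0 0.7 [-0.337  0.197  1.521  0.375  1.648 -2.11 ]
1 0 1.2 [-0.101  0.069  1.554  0.084  1.543 -1.864]
1 0 1.6 [ 0.015  0.048  1.562 -0.     1.531 -1.745]
1 0 2.0 [ 0.08   0.05   1.576 -0.     1.515 -1.68 ]
1 20 -0.26 [-0.593  0.285  1.761  0.799  1.467 -2.451]
1 20 0.2 [-0.568  0.184  1.75   0.744  1.471 -2.38 ]
1 20 0.7 [-0.437 -0.005  1.777  0.564  1.355 -2.238]
1 20 1.2 [-0.119 -0.001  1.631  0.116  1.439 -1.885]
1 20 1.6 [ 0.003 -0.024  1.638  0.02   1.424 -1.758]
1 20 2.0 [ 0.073 -0.022  1.652  0.012  1.407 -1.688]
-1 0 -0.26 [-0.486  0.444  1.508  0.592  1.718  0.822]
-1 0 0.2 [-0.461  0.358  1.496  0.545  1.732  0.886]
-1 0 0.7 [-0.337  0.197  1.521  0.375  1.648  1.031]
-1 0 1.2 [-0.101  0.069  1.554  0.084  1.543  1.278]
-1 0 1.6 [ 0.015  0.048  1.562 -0.     1.531  1.397]
-1 0 2.0 [ 0.08   0.05   1.576 -0.     1.515  1.462]
-1 20 -0.26 [-0.593  0.285  1.761  0.799  1.467  0.691]
-1 20 0.2 [-0.568  0.184  1.75   0.744  1.471  0.762]
-1 20 0.7 [-0.437 -0.005  1.777  0.564  1.355  0.904]
-1 20 1.2 [-0.119 -0.001  1.631  0.116  1.439  1.256]
-1 20 1.6 [ 0.003 -0.024  1.638  0.02   1.424  1.383]
-1 20 2.0 [ 0.073 -0.022  1.652  0.012  1.407  1.453]
```

Run:
```python
from h import *
np.set_printoptions(precision=3,suppress=True)
p,q,Z,n=lp(-.26,45,12,R_=.0895)
set_gripper(.018)
env.move_to(p-.08*Z+.08*ez,q)
env.move_l(p-.05*Z,.15)
snap('wrist','w16');snap('side','s16');snap('top','t16')
s=env.state();print(s['time'],s['opening'],s['force'],s['joint_pos'])
b=load('w16');print(proj(b,[W(0,-.146,.057)]))
```

```text
25.6917 0.01790576827028266 [0.166 0.856 0.152] [-0.609  0.327  1.599  0.687  1.656 -2.381]
[[278.384 241.201]]
```

View pics/w16.png

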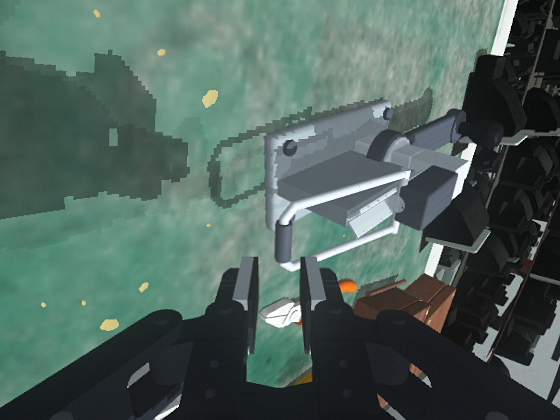

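View pics/s16.png

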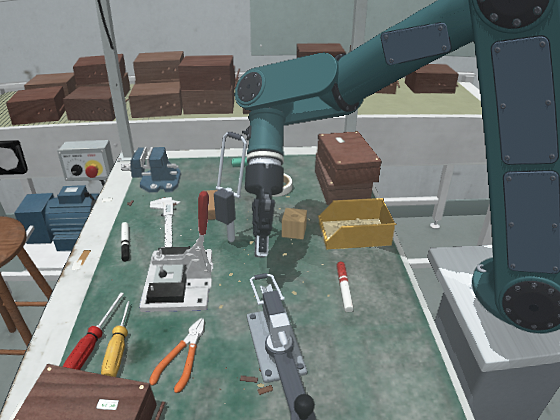

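Run:
```python
from h import *
np.set_printoptions(precision=3,suppress=True)
p,q,Z,n=lp(-.26,45,12,R_=.0895,off=.0025)
set_gripper(.02)
env.move_l(p-.05*Z,.1)
env.move_l(p,.08)
snap('wrist','w17');s=env.state();print(s['time'],s['force'])
set_gripper(.014);s=env.state();print(s['opening'],s['force'])
snap('wrist','w18')
```

```text
26.9833 [ 0.384 -0.3    0.193]
0.01382915103076598 [-0.335  0.25   0.509]
```

View pics/w18.png

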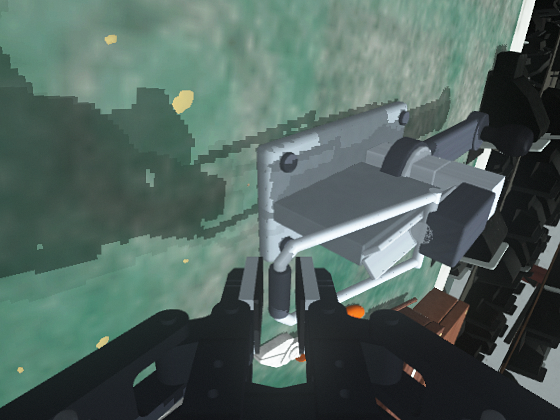

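```bash
cat >> h.py <<'E'
def sched(t):
    al=np.interp(t,[-.26,1.3],[45,0]);be=np.interp(t,[-.26,1.0],[12,0]);off=np.interp(t,[-.26,.8],[.0025,0.]);return lp(t,al,be,R_=.0895,off=off)
E
python3 - <<'E'
from h import *
np.set_printoptions(precision=3,suppress=True)
for t in(-.1,.1,.3,.5,.7):
    p,q,Z,n=sched(t);env.move_l(p,.08,q);print(t,env.state()['force'])
snap('wrist','w19');snap('side','s19');print(env.state()['time'])
b=cv2.imread('pics/s19.png')[170:370,170:370];a=cv2.imread('pics/w19.png')
cv2.imwrite('pics/z19.png',np.hstack([cv2.resize(b,(350,350),interpolation=2),cv2.resize(a,(450,350))]))
E
```

```text
-0.1 [ 0.607 -0.9   -0.421]
0.1 [ 0.263 -0.691 -0.842]
0.3 [ 0.192  0.855 -0.051]
0.5 [-0.742 -0.467 -0.326]
0.7 [-0.36   1.022 -1.721]
29.1167
```

View pics/z19.png

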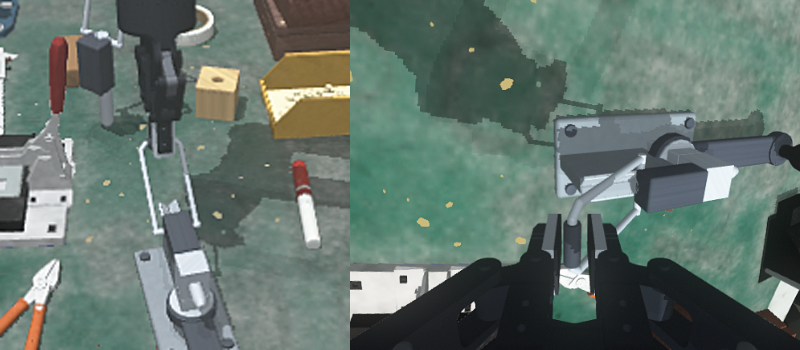

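Works: the loop is rising between the fingers. Continue past the top.

Run:
```python
from h import *
np.set_printoptions(precision=3,suppress=True)
for t in(.9,1.1,1.3,1.5,1.7,1.85,2.0,2.1):
    p,q,Z,n=sched(t);env.move_l(p,.08,q);print(t,env.state()['force'])
snap('wrist','w20');snap('side','s20');print(env.state()['time'])
b=cv2.imread('pics/s20.png')[200:400,170:370];a=cv2.imread('pics/w20.png')
cv2.imwrite('pics/z20.png',np.hstack([cv2.resize(b,(350,350),interpolation=2),cv2.resize(a,(450,350))]))
```

```text
0.9 [-0.068  0.708 -0.107]
1.1 [-1.073 -0.054 -0.427]
1.3 [-0.102  0.509  0.69 ]
1.5 [-0.113  1.126 -0.079]
1.7 [0.236 0.55  0.477]
1.85 [ 0.224  0.344 -0.415]
2.0 [-0.705 -1.032  0.03 ]
2.1 [-0.252 -0.543  0.096]
31.9333
```

View pics/z20.png

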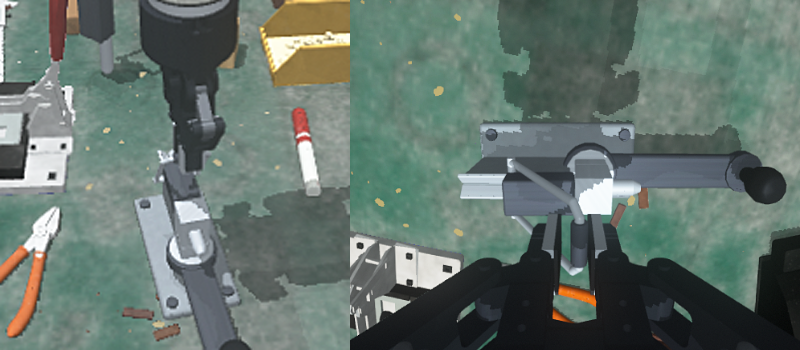

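Run:
```python
from h import *
np.set_printoptions(precision=3,suppress=True)
p,q,Z,n=sched(2.25);env.move_l(p,.08,q)
env.move_l(p+[0,0,.12],.12)
env.move_to(W(0,-.05,.30),tool(-ez,sx)); env.hold(.5)
d=snap('wrist','w21');snap('side','s21');snap('top','t21');print(env.state()['time'],env.state()['force'])
print(proj(d,[W(0,.037,.08),W(0,-.013,.1),W(0,-.063,.1),W(0,-.059+.0873,.0906)]))
b=cv2.imread('pics/s21.png')[200:400,170:370];a=d['img'][0:200,180:380,::-1]
cv2.imwrite('pics/z21.png',np.hstack([cv2.resize(b,(400,400),interpolation=2),cv2.resize(a,(400,400),interpolation=2)]))
```

```text
35.375 [-0.174 -0.086 -0.067]
[[279.888  80.797]
 [279.817 136.096]
 [279.72  188.168]
 [279.886  90.176]]
```

View pics/z21.png

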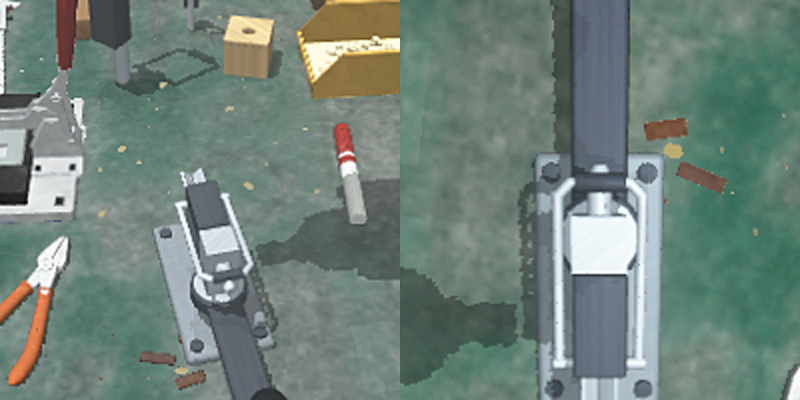

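View pics/t21.png

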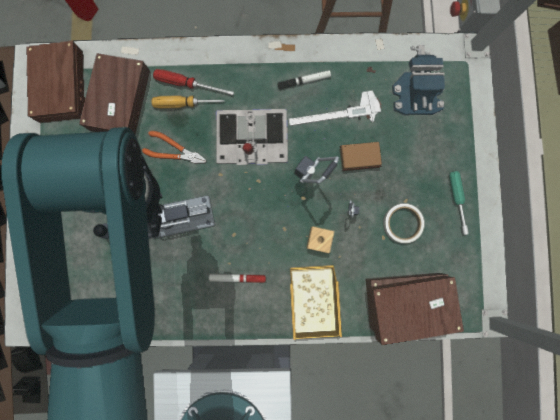

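```bash
python3 -c "
from h import *
job.job_done()"
```

```text
the job is handed in; nothing more can be done
```

The swing arm is locked on its shaft, and the job was handed in at about 35 s of the 72 s allowed.

I took the hitch pin out of the wooden block, laid it in the V cradle and let go. I then took it again from above and pushed it home until it stopped hard, with about 23 N on the tool. Last, I swung the loop up and over the shaft end until it sprang down by itself on the pin's far end.

**Last pictures (all three cameras):**
- The grip block is against the shaft: its front edge showed at pixel row 137, where row 136 was expected.
- The cross bar lies on the pin's far end: row 91, where row 90 was expected.
- The gripper is clear of everything, and the wrist force is about zero.
- The other things on the bench stand where they were.

**Small disagreements:**
- When first lifted, the pin's tip sat about 2 mm off its expected place in the gripper.
- The open loop's bar measured about 3 mm from its nominal place. I corrected for this before caging it with the fingers.
- While lowering into the cradle I felt no clear contact, so I let go at the nominal height. The picture taken straight after showed the pin lying well in the cradle.

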